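# Load the jar warmer and latch its sliding guard

## Task

Stand the honey jar upright in the round nest of the jar warmer while its clear guard is still open, then slide the guard over it until the sprung catch clicks and holds it shut. Push steadily through the catch, but do not slam the guard or force it on against its rubber buffer, and leave the jam jar and the pepper shaker standing where they are.

Things in the scene. Friction and masses are not known exactly. Their poses are not given: they have to be found in the camera images.
- honey_jar: Clear glass honey jar with black screw lid, 63 mm across (glass 60, lid 63), 94 mm high, 0.23 to 0.44 kg. Origin: centre of its underside, z up along the jar. Stands on the worktop in a row with the jam jar and the pepper shaker; which stands where changes.
- jam_jar: Jam jar with pale lid, 68 mm across, 84 mm high; origin centre of underside. Bystander: leave it.
- pepper_shaker: Pepper shaker, grey lower half and domed perforated top, 44 mm across, 90 mm high; origin centre of underside. Bystander: leave it.
- warmer: Jar warmer, fixed on the worktop: low white base 170 (x) x 340 (y) x 16 mm high, turned up to 0.2 rad. Origin: centre of its underside; front is -x; the guard parks open at the +y (left) end and shuts towards -y. At its front right corner stands the keeper, a grey clamped block up to 52 mm above the worktop with a sideways sprung steel roller and a rubber buffer. A microwave stands close behind.
- nest (a point): Centre of the round warming plate on the base, the surface the jar stands on, 16 mm above the worktop; at (15, -55) mm in the warmer's frame. A ring 6 mm high, 72 mm inside and 82 mm outside diameter, surrounds it.
- guard_fin (a point): Grip point on the guard's fin. Guard: clear hood with grey edging, 127 mm along its travel (warmer y), 110 wide, roof top 122 mm above the worktop, open at its right end, closed at its left. The fin stands on the middle of the roof: 60 mm along warmer x, 12 thick along warmer y, top 164 mm above the worktop; this point is in its middle, 15 mm below its top. Push its left (+y) flat or straddle it.
- guard (a joint): Slide of the guard along warmer +y, m: 0.148 to 0.168 at the start (parked open, its open end at least 70 mm from the nest's centre). About 2 N of friction, 0.35 kg. Shut lies anywhere from about -0.002 to 0.036: the keeper is clamped somewhere along its 36 mm slot and its place is not reported.
- catch (a joint): Push-back of the keeper's sprung roller, m: 0 when free. From 9 mm before shut the guard's nub pushes it aside: the push needed rises to 9 to 15 N, eases towards the top (roller 0.0035, some 3 mm before shut), then drops as it snaps behind the nub and drives the guard home (click). Held shut it stays at 0.001 to 0.003. Left before the top, the guard is pushed back.
- buffer (a joint): Compression of the keeper's rubber buffer, m: 0 untouched; 8 N per mm. Latched and left alone it rests at about 0.0007 to 0.0015. More than 0.003 (about 24 N) counts as slammed or forced.

How it is judged:
By the outcome, as a careful person would: the job done as asked, in the order asked, and still so for the second after the job is handed in, with the robot touching nothing.
It also fails if it takes over 67 s, if anything falls off the work surface, if the arm or the gripper's body presses on something with over 40 N, if the wrist force passes 120 N, or if a joint passes its speed limit or range.

## Robot

A 6-joint arm with a two-finger parallel gripper is mounted at the origin on a cart in front of the work surface, level with it; the furniture and walls round the work are solid. World frame = base frame: x ahead of the robot, y to its left, z up, the work surface at z = 0. Lengths are in m, angles in rad, forces in N, time in s.
With the tool pointing down it reaches from about 0.325 to 0.775 m from the base axis. Payload 5.5 kg.
Tool frame: the origin (TCP) lies at the very end of the fingers, on their centre line; the grasp point (between the pads) lies 19 mm behind it (manip.grip_depth is the distance from the TCP to the grasp point, in m); z points along the fingers, y is the line along which they close (so a half turn about z gives the same grasp; the last joint's range is limited). The gripper opens to 88 mm and grips with 3 to 60 N. Pads are 20 mm wide; open, the fingers measure 115 mm over their backs; the gripper's body (75 mm by 178 mm) begins 61 mm behind the grasp point.
Start: joints at [1.122, 0.091, 1.231, -0, 1.82, -0.057], TCP at [0.229, 0.555, 0.223] pointing down, gripper open.
Joint ranges: [-2.87, 2.87], [-0.86, 2.18], [0.17, 2.46], [-1.51, 4.65], [0.06, 2.69], [-2.65, 2.65]. Speed limits (rad/s): [2.57, 2.57, 3.01, 3.14, 3.14, 3.14].

## Interface

Orientations are given as a rotation vector (axis times angle).
In Python, from station import manip gives the robot as it stands. The module is installed in compiled form; this text tells all that it offers.
- The arm moves only by the tool pendant, called after "Emit:" as name(argument=value, ...) on one line, values as JSON. Schema: {"type":"object","properties":{"increments":{"type":"array","items":{"type":"object","properties":{"pos":{"type":"array","items":{"type":"number"},"minItems":3,"maxItems":3},"turn_vec":{"type":"array","items":{"type":"number"},"minItems":3,"maxItems":3}},"additionalProperties":false},"minItems":1,"maxItems":20},"aperture":{"type":"number"},"only":{"type":"string"},"quiet":{"type":"boolean"},"lines":{"type":"string"}},"required":["increments"],"additionalProperties":false}. increments is a list of rows, 1 to 20 of them, each an object with the fields pos (a list: dx, dy, dz in shares of 750 mm (1.0 is 750 mm)), turn_vec (a list: a rotation vector rx, ry, rz in normalised numbers (1 is pi/2 rad)); a field left out counts as zero; each row is the pose to reach, as a shift and turn from the pose commanded when the call began, along the tool's axes at that moment; what a row does not reach only later rows make up. A row lasts 1/8 s, in which the tool goes at most 0.0625 m and 0.188 rad, less where a joint would pass 70% of its speed; a pose out of reach is approached as far as the arm can. aperture is the finger opening in m, set as the call begins (left out keeps the last). The fingers move at their own pace and stop on an object; the grip force is fixed at half the most. Time passes only in rows, so rows that do not move let the fingers close. The tool returns the time, the measured TCP pose, the force, the opening and the grip force at its end. only (a regular expression) keeps the lines of the reply that match it, lines (a string "A,B") keeps lines A to B, and quiet returns only ok. Shift and turn numbers lie between -1 and 1, and a call with a number outside is refused. Input that does not fit is refused with a message, and nothing moves.
- manip.sense(): the state, without advancing time (a new reading comes with each control period).
- manip.capture(name): name is "side" or "top" or "wrist"; returns (picture, depth): 384x512x3 uint8, red, green, blue; 384x512 float32, m along the optical axis (not along the pixel's ray), 0 where there is no reading.
- manip.camera_model(name): a dict with "fx", "fy", "cx", "cy" (pixels), "position" and "attitude" of the camera in the world. Camera axes: x right, y up, looking along -z (the intrinsics and any distortion apply to the point x, -y, -z); pixel columns grow to the right and rows downward; lengths in m; the calibration is good to about 2 mm. The wrist camera is an equidistant fisheye: a pixel r from the principal point sees the ray r / f radians off the axis. A picture is of the moment at which its call begins: read the wrist's pose just before it. camera_model takes no time and is no camera call; for the wrist camera it gives the pose at the moment of the call.
- manip.finish_job(): hands the job in; it is judged then, once.
The state is a dict: "t": time; "qpos": joint angles; "qvel": joint speeds; "joint_efforts": joint torques, N m; "position": TCP position; "ee_rot": TCP orientation; "force": force on the tool from outside, world axes, zero at the start; "moment": the same for the moment, N m; "width": finger opening in m; "grip_force": force on a finger pad.
Only numpy, scipy, OpenCV 4.12 (cv2) and the standard library are available. Lean on these libraries where they do the work, as an engineer would, in place of code of your own. Each camera call takes 0.05 s, during which the arm holds its last target. There are 200 camera calls.

## Working session

There is one attempt and no reset: what is moved stays moved. The work goes in short steps, Python scripts to look and compute and a tool call to move; the robot and the scene stay as the last step left them, time stands still between calls to the robot, and variables do not carry over. Pictures are saved under pics/ and viewed, at most 10 in all, crops included, and the job is handed in when it is done.

```bash
mkdir -p pics
```

Create h.py:
```python
import numpy as np, cv2
from station import manip
from scipy.spatial.transform import Rotation as R
def rot(a):
    a=np.array(a,float)
    if a.shape==(3,3): return a
    return R.from_rotvec(a).as_matrix() if a.size==3 else None
def ray(m,u,v):
    d=np.array([(u-m['cx'])/m['fx'],-(v-m['cy'])/m['fy'],-1.]); return rot(m['attitude'])@d
def onplane(m,u,v,z):
    d=ray(m,u,v);p=np.array(m['position']);return p+d*(z-p[2])/d[2]
def cloud(m,D):
    v,u=np.mgrid[0:D.shape[0],0:D.shape[1]]
    d=np.stack([(u-m['cx'])/m['fx'],-(v-m['cy'])/m['fy'],-np.ones(D.shape)],-1)*D[...,None]
    return d@rot(m['attitude']).T+np.array(m['position'])
```

Run:
```python
from h import *
s=manip.sense();print(s)
ims=[]
for n in ("side","top"):
    m=manip.camera_model(n);print(n,m)
    p,D=manip.capture(n);np.savez(f'{n}0.npz',p=p,D=D)
    cv2.imwrite(f'pics/{n}0.png',p[...,::-1])
```

```text
{'t': 0.0, 'qpos': array([ 1.12229185e+00,  9.18839834e-02,  1.23188369e+00, -1.58915429e-05,
        1.81976190e+00, -5.67229548e-02]), 'qvel': array([-0.00020099,  0.00190651, -0.00040054, -0.00075837,  0.00066182,
        0.00157563]), 'joint_efforts': array([-1.11569570e-03, -4.46456373e+01, -4.06444824e+01,  6.96865493e-02,
        2.96868675e-02, -1.76815879e-04]), 'position': array([0.22899715, 0.55427345, 0.22149306]), 'ee_rot': array([-6.11395062e-01, -3.08104593e+00,  2.95154423e-03]), 'force': array([-0.50277638, -0.71476466, -0.45574424]), 'moment': array([-0.04403945,  0.03996417,  0.01336468]), 'grip_force': 0.0, 'width': 0.08790724497530053}
side {'fx': 412.8681143178189, 'fy': 412.8681143178189, 'cx': 253.49850262000922, 'cy': 187.02360835415874, 'position': array([0.43501457, 0.44420104, 1.01052755]), 'attitude': array([ 0.03928764, -0.7889761 , -3.00312467])}
top {'fx': 434.84301770712995, 'fy': 434.84301770712995, 'cx': 257.9261293576574, 'cy': 189.83448915183337, 'position': array([0.06458266, 0.06073711, 0.86438218]), 'attitude': array([ 0.35285133, -0.4969991 , -1.83685226])}
```

View pics/top0.png

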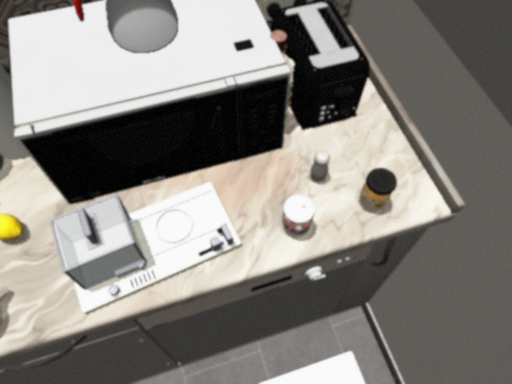

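View pics/side0.png

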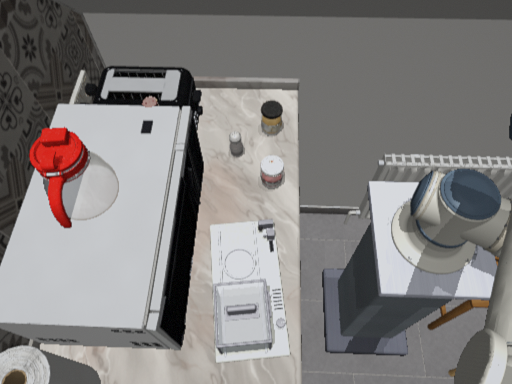

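The top picture shows the honey jar's black lid at (380,182), jam at (298,213), pepper at (320,160), the nest ring at (174,226) and the fin at (91,230). The keeper is near (217,243). In the side picture the honey lid is at (271,108), the nest at (239,264) and the fin at (240,310).

Run:
```python
from h import *
for n,hon,jam,pep,nest,fin in (("top",(380,182),(298,210),(321,158),(174,226),(91,230)),("side",(271,108),(272,162),(236,136),(239,264),(240,310))):
    m=manip.camera_model(n);z=np.load(n+'0.npz');p,D=z['p'],z['D'];P=cloud(m,D)
    hsv=cv2.cvtColor(p,cv2.COLOR_RGB2HSV)
    print(n)
    def near(c,r):
        v,u=np.mgrid[0:384,0:512];return (u-c[0])**2+(v-c[1])**2<r*r
    # tops from depth
    for k,c,h in (("honey",hon,.094),("jam",jam,.084),("pepper",pep,.09)):
        q=near(c,24)&(D>0)&(abs(P[...,2]-h)<.008)
        pts=P[q]; (cx,cy),r=cv2.minEnclosingCircle(pts[:,:2].astype(np.float32)) if len(pts)>5 else ((0,0),0)
        print(k,len(pts),pts.mean(0).round(4),(cx,cy),r)
    # black lid mask
    dk=((p.max(2)<60)&near(hon,22)).astype(np.uint8)
    cs=max(cv2.findContours(dk,0,1)[0],key=cv2.contourArea);M=cv2.minAreaRect(cs);print('lid px',M,onplane(m,*M[0],.094).round(4))
    # base rect: white points z in .01-.022
    q=(D>0)&(abs(P[...,2]-.016)<.005)&(hsv[...,1]<25)&(p.min(2)>140)&near(nest,130)
    q=cv2.morphologyEx(q.astype(np.uint8),cv2.MORPH_OPEN,np.ones((3,3)))
    l,lab,st,_=cv2.connectedComponentsWithStats(q);i=1+st[1:,4].argmax();pts=P[lab==i]
    r=cv2.minAreaRect((pts[:,:2]*1000).astype(np.float32));print('base',r,np.median(pts[:,2]),len(pts));print(cv2.boxPoints(r).round(0).tolist())
    # fin
    q=(D>0)&(P[...,2]>.14)&(P[...,2]<.175)&near(fin,40);pts=P[q]
    if len(pts)>5: print('fin',len(pts),pts[:,2].max(),cv2.minAreaRect((pts[:,:2]*1000).astype(np.float32)))
    print('nest pix',onplane(m,*nest,.022).round(4), 'finpix',onplane(m,*fin,.16).round(4))
big=np.load('top0.npz')['p'][180:310,50:250,::-1];big2=np.load('side0.npz')['p'][210:365,190:300,::-1]
a=cv2.resize(big,None,fx=2.4,fy=2.4,interpolation=2);b=cv2.resize(big2,(int(110*2.4),int(155*2.4)),interpolation=2)
c=np.zeros((372,744,3),np.uint8);c[:a.shape[0],:480]=a;c[:,480:]=b;cv2.imwrite('pics/c1.png',c)
```

```text
top
honey 663 [ 0.4297 -0.3312  0.0941] (0.4312434494495392, -0.3328470289707184) 0.03246088698506355
jam 719 [ 0.4243 -0.1469  0.0848] (0.42643192410469055, -0.14781635999679565) 0.031939830631017685
pepper 132 [ 0.5294 -0.2409  0.087 ] (0.5313565731048584, -0.2418890744447708) 0.015753773972392082
lid px ((381.0000305175781, 181.50001525878906), (26.162948608398438, 24.748737335205078), 45.0) [ 0.4273 -0.3309  0.094 ]
base ((480.3111572265625, 156.99636840820312), (171.34445190429688, 340.046142578125), 7.64867639541626) 0.017097596591864883 6062
[[373.0, 314.0], [418.0, -23.0], [588.0, -0.0], [543.0, 337.0]]
fin 290 0.1673993712116184 ((482.81634521484375, 246.58697509765625), (60.27503204345703, 12.590738296508789), 7.725780010223389)
nest pix [0.4971 0.1028 0.022 ] finpix [0.464  0.2374 0.16  ]
side
honey 314 [ 0.4303 -0.3301  0.092 ] (0.43013185262680054, -0.33075225353240967) 0.032583095133304596
jam 388 [ 0.4251 -0.1453  0.0828] (0.424838125705719, -0.14616702497005463) 0.032432034611701965
pepper 64 [ 0.5307 -0.2395  0.0858] (0.5305145382881165, -0.239546000957489) 0.014878302812576294
lid px ((271.5, 109.5), (17.0, 19.0), 90.0) [ 0.4297 -0.3277  0.094 ]
base ((478.9595947265625, 157.3015594482422), (169.5531463623047, 339.5243225097656), 7.5975661277771) 0.015224029501930136 4905
[[372.0, 314.0], [417.0, -22.0], [585.0, 0.0], [541.0, 337.0]]
fin 235 0.16664200002838392 ((482.4667053222656, 247.38180541992188), (59.49092483520508, 12.59610652923584), 7.812458515167236)
nest pix [0.5002 0.108  0.022 ] finpix [0.4834 0.2516 0.16  ]
```

View pics/c1.png

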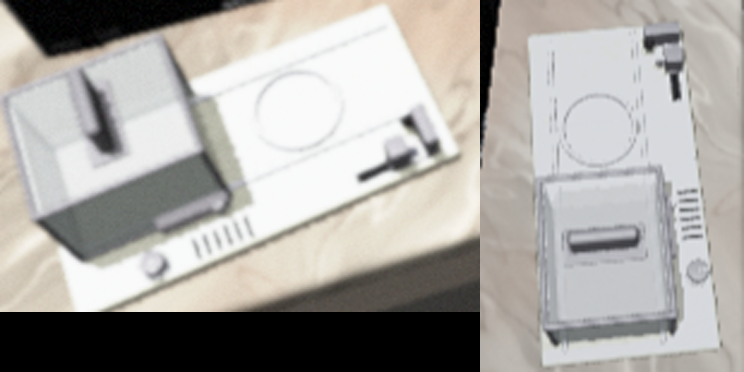

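Everything checks out: base 170x340, lid radius 32 mm, fin 60x12. The warmer is turned 0.134 rad, the nest is at (0.502, 0.105) and the honey jar at (0.430, -0.331). Next I work out the tool-axis shifts.

Add to h.py:
```python
def go(*targets,frm=None):
    s=manip.sense();T=rot(s['ee_rot']);p=np.array(s['position'] if frm is None else frm)
    print('t',round(s['t'],2),'pos',p.round(4),'yang',round(np.arctan2(T[1,1],T[0,1]),3),'tilt',T[:,2].round(3),'q',np.round(s['qpos'],2))
    for t in targets: print(t,'->',(T.T@(np.array(t)-p)).round(4))
```

```bash
python3 -c "
from h import *
go((.45,.1,.223),(.4303,-.331,.223),(.4303,-.331,.15),frm=(.229,.555,.223))"
```

```text
t 0.1 pos [0.229 0.555 0.223] yang 1.179 tilt [-0.001 -0.002 -1.   ] q [ 1.12  0.09  1.23 -0.    1.82 -0.06]
(0.45, 0.1, 0.223) -> [-0.378  -0.3361  0.0005]
(0.4303, -0.331, 0.223) -> [-0.5244 -0.742   0.0012]
(0.4303, -0.331, 0.15) -> [-0.5244 -0.7419  0.0742]
```

Units first: shifts go in shares of 750 mm and turns go in shares of pi/2 rad. So -0.742 m is -0.9893, -0.73 m is -0.9733.

Emit:
pendant(increments=[{"pos": [-0.0533, -0.0467, 0]}, {"pos": [-0.1067, -0.0933, 0]}, {"pos": [-0.16, -0.14, 0]}, {"pos": [-0.2133, -0.1867, 0]}, {"pos": [-0.2667, -0.2333, 0]}, {"pos": [-0.32, -0.28, 0]}, {"pos": [-0.3733, -0.3267, 0]}, {"pos": [-0.4267, -0.3733, 0]}, {"pos": [-0.48, -0.4267, 0]}, {"pos": [-0.52, -0.4933, 0]}, {"pos": [-0.5467, -0.56, 0]}, {"pos": [-0.5733, -0.6333, 0]}, {"pos": [-0.6, -0.7067, 0]}, {"pos": [-0.6267, -0.78, 0]}, {"pos": [-0.6533, -0.8533, 0]}, {"pos": [-0.68, -0.92, 0]}, {"pos": [-0.6933, -0.9733, 0]}, {"pos": [-0.6987, -0.9893, 0]}, {"pos": [-0.6987, -0.9893, 0.0533]}, {"pos": [-0.6987, -0.9893, 0.0987]}], aperture=0.088)

```text
t: 2.6
position: [0.4303, -0.3306, 0.1474]
ee_rot: [0.611, 3.082, 0.001]
force: [0.4, 0.3, -0.6]
width: 0.0877
grip_force: 0.0
```

```bash
python3 -c "
from h import *
p,D=manip.capture('wrist');cv2.imwrite('pics/w1.png',p[...,::-1]);print(manip.camera_model('wrist'))
go((.4303,-.331,.15),(.4303,-.331,.037))"
```

```text
{'fx': 297.3186396354542, 'fy': 297.3186396354542, 'cx': 256.30284370679425, 'cy': 193.31643682850125, 'position': array([ 0.36873643, -0.30486371,  0.30423918]), 'attitude': array([-0.20713831, -0.14254567,  1.17393383])}
t 2.65 pos [ 0.4287 -0.3291  0.1418] yang 1.18 tilt [-0.006  0.006 -1.   ] q [-0.72 -0.06  1.53  0.    1.68 -1.9 ]
(0.4303, -0.331, 0.15) -> [-0.0021 -0.0011 -0.0082]
(0.4303, -0.331, 0.037) -> [-0.003  -0.0015  0.1048]
```

View pics/w1.png

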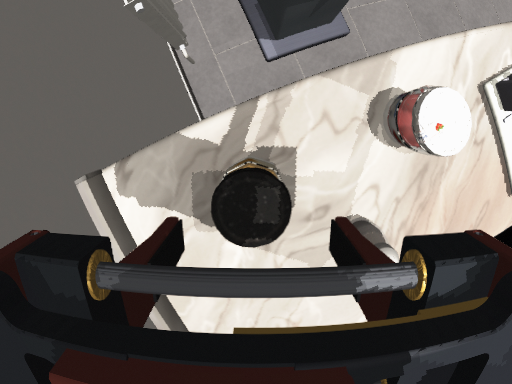

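The wrist picture shows the black lid centred at (251,206) between the fingers at columns 180 and 333, with free space either side. I'll descend and close.

Converted, 0.112 m is 0.1493, 0.108 m is 0.144.

Emit:
pendant(increments=[{"pos": [0, 0, 0.04]}, {"pos": [0, 0, 0.08]}, {"pos": [0, 0, 0.1133]}, {"pos": [0, 0, 0.1333]}, {"pos": [0, 0, 0.144]}, {"pos": [0, 0, 0.1493]}, {"pos": [0, 0, 0.1493]}, {"pos": [0, 0, 0.1493]}])

```text
t: 3.65
position: [0.4304, -0.3316, 0.0375]
ee_rot: [0.611, 3.08, -0.001]
force: [0.0, 0.4, 0.6]
width: 0.0877
grip_force: 0.0
```

Emit:
pendant(increments=[{}, {}, {}, {}, {}, {}, {}, {}], aperture=0.05)

```text
t: 4.65
position: [0.4302, -0.3316, 0.037]
ee_rot: [0.612, 3.081, -0.001]
force: [-1.8, -3.8, 3.3]
width: 0.0627
grip_force: 30.0
```

Converted, -0.14 m is -0.1867, -0.12 m is -0.16.

Emit:
pendant(increments=[{"pos": [0, 0, -0.0133]}, {"pos": [0, 0, -0.04]}, {"pos": [0, 0, -0.08]}, {"pos": [0, 0, -0.12]}, {"pos": [0, 0, -0.16]}, {"pos": [0, 0, -0.1867]}, {"pos": [0, 0, -0.1867]}, {"pos": [0, 0, -0.1867]}])

```text
t: 5.65
position: [0.4298, -0.3309, 0.1753]
ee_rot: [-0.611, -3.08, -0.002]
force: [0.1, 0.3, -4.2]
width: 0.0627
grip_force: 30.0
```

Run:
```python
from h import *
for n in ('top','side'):
    z=np.load(n+'0.npz');P=cloud(manip.camera_model(n),z['D'])
    for y in (-.05,0,.05,.1,.15,.2):
        q=(z['D']>0)&(abs(P[...,1]-y)<.02)&(P[...,2]>.17)&(P[...,2]<.3)&(P[...,0]>.4); print(n,y,P[q][:,0].min().round(3) if q.any() else None,end=' ')
go((.5018,.1046,.177),(.47,-.12,.177),frm=(.4303,-.331,.177))
```

```text
top -0.05 0.608 top 0 0.614 top 0.05 0.613 top 0.1 0.613 top 0.15 0.613 top 0.2 0.613 side -0.05 0.608 side 0 0.613 side 0.05 0.613 side 0.1 0.614 side 0.15 0.614 side 0.2 0.613 t 5.65 pos [ 0.4303 -0.331   0.177 ] yang 1.179 tilt [-0.001  0.002 -1.   ] q [-0.72 -0.07  1.47  0.    1.74 -1.9 ]
(0.5018, 0.1046, 0.177) -> [0.1002 0.4299 0.0006]
(0.47, -0.12, 0.177) -> [0.0439 0.2102 0.0003]
```

Converted, 0.4299 m is 0.5732, 0.41 m is 0.5467, -0.526 rad is -0.3349.

Emit:
pendant(increments=[{"pos": [0.0067, 0.0267, 0], "turn_vec": [0, 0, -0.0191]}, {"pos": [0.02, 0.08, 0], "turn_vec": [0, 0, -0.0509]}, {"pos": [0.0333, 0.1333, 0], "turn_vec": [0, 0, -0.0891]}, {"pos": [0.0467, 0.1867, 0], "turn_vec": [0, 0, -0.1273]}, {"pos": [0.06, 0.24, 0], "turn_vec": [0, 0, -0.1655]}, {"pos": [0.0733, 0.2933, 0], "turn_vec": [0, 0, -0.2037]}, {"pos": [0.0867, 0.3467, 0], "turn_vec": [0, 0, -0.2419]}, {"pos": [0.0973, 0.4, 0], "turn_vec": [0, 0, -0.2801]}, {"pos": [0.1093, 0.4533, 0], "turn_vec": [0, 0, -0.3119]}, {"pos": [0.12, 0.5067, 0], "turn_vec": [0, 0, -0.3349]}, {"pos": [0.1293, 0.5467, 0], "turn_vec": [0, 0, -0.3349]}, {"pos": [0.1336, 0.5732, 0], "turn_vec": [0, 0, -0.3349]}, {"pos": [0.1336, 0.5732, 0], "turn_vec": [0, 0, -0.3349]}, {"pos": [0.1336, 0.5732, 0], "turn_vec": [0, 0, -0.3349]}, {"pos": [0.1336, 0.5732, 0], "turn_vec": [0, 0, -0.3349]}])

```text
t: 7.52
position: [0.5016, 0.1033, 0.1766]
ee_rot: [0.209, -3.135, 0.0]
force: [0.1, -0.2, -4.2]
width: 0.063
grip_force: 30.0
```

Run:
```python
from h import *
for n in ('top','side','wrist'):
    p,D=manip.capture(n);np.savez(n+'1.npz',p=p,D=D)
a=np.load('top1.npz')['p'];b=np.load('wrist1.npz')['p']
c=np.zeros((384,768,3),np.uint8);c[:,:256]=cv2.resize(a[170:298,130:215,::-1],(256,384),interpolation=2);c[:,256:]=b[...,::-1];cv2.imwrite('pics/c2.png',c)
go((.5018,.1046,.06))
```

```text
t 7.67 pos [0.5017 0.1036 0.1767] yang 1.704 tilt [ 0. -0. -1.] q [ 0.14 -0.15  1.55 -0.    1.74 -1.57]
(0.5018, 0.1046, 0.06) -> [-0.0002  0.001   0.1167]
```

View pics/c2.png

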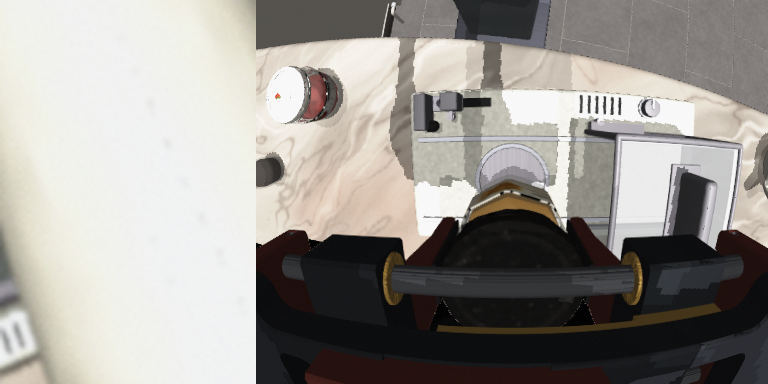

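The wrist picture shows the held jar around column 255 and the ring's front arc from column 223 to 293, with its front edge at (258,143) in wrist pixels. I'll cast those rays as a check.

Add to h.py:
```python
def wray(m,u,v,z):
    x,y=u-m['cx'],v-m['cy'];r=np.hypot(x,y);th=r/m['fx']
    d=rot(m['attitude'])@np.array([np.sin(th)*x/r,-np.sin(th)*y/r,-np.cos(th)]);p=np.array(m['position']);return p+d*(z-p[2])/d[2]
```

Run:
```python
from h import *
m=manip.camera_model('wrist');p=np.load('wrist1.npz')['p']
g=cv2.Canny(cv2.cvtColor(p,cv2.COLOR_RGB2GRAY),40,120)[135:185,215:300]
v,u=np.nonzero(g);Q=np.array([wray(m,a+215,b+135,.022)[:2] for a,b in zip(u,v)])
N=np.array([.5018,.1046])
for dx in np.arange(-.006,.0061,.003):
  print(dx,[int((abs(np.hypot(*(Q-N-[dx,dy]).T)-.041)<.001).sum()) for dy in np.arange(-.006,.0061,.003)])
from scipy.optimize import least_squares
k=abs(np.hypot(*(Q-N).T)-.041)<.004
f=least_squares(lambda c:np.hypot(*(Q[k]-c[:2]).T)-.041,N,loss='soft_l1',f_scale=.0007);print(f.x,k.sum())
f=least_squares(lambda c:np.hypot(*(Q[k]-c[:2]).T)-c[2],[*N,.041],loss='soft_l1',f_scale=.0007);print(f.x)
```

```text
-0.006 [56, 44, 55, 70, 59]
-0.003 [61, 48, 65, 52, 43]
0.0 [75, 71, 95, 79, 52]
0.003000000000000001 [62, 91, 93, 81, 52]
0.006 [44, 68, 60, 55, 42]
[0.50234095 0.10439486] 273
[0.50069127 0.10381152 0.03968535]
```

Converted, 0.12 m is 0.16, 0.001 m is 0.0013.

Emit:
pendant(increments=[{"pos": [0, 0.0013, 0.02]}, {"pos": [0, 0.0013, 0.0467]}, {"pos": [0, 0.0013, 0.0733]}, {"pos": [0, 0.0013, 0.1]}, {"pos": [0, 0.0013, 0.12]}, {"pos": [0, 0.0013, 0.1333]}, {"pos": [0, 0.0013, 0.144]}, {"pos": [0, 0.0013, 0.152]}, {"pos": [0, 0.0013, 0.1573]}, {"pos": [0, 0.0013, 0.16]}, {"pos": [0, 0.0013, 0.16]}, {"pos": [0, 0.0013, 0.16]}, {"pos": [0, 0.0013, 0.16]}])

```text
t: 9.3
position: [0.5016, 0.1053, 0.0569]
ee_rot: [-0.211, 3.134, 0.0]
force: [-0.2, -0.3, -3.9]
width: 0.0629
grip_force: 30.0
```

Converted, 0.004 m is 0.0053, 0.0035 m is 0.0047.

Emit:
pendant(increments=[{"pos": [0, 0, 0.0013]}, {"pos": [0, 0, 0.0027]}, {"pos": [0, 0, 0.004]}, {"pos": [0, 0, 0.0047]}, {"pos": [0, 0, 0.0053]}, {"pos": [0, 0, 0.0053]}])

```text
t: 10.05
position: [0.5015, 0.1052, 0.053]
ee_rot: [-0.211, 3.134, -0.0]
force: [-1.0, -0.8, -0.7]
width: 0.063
grip_force: 30.0
```

Converted, 0.0005 m is 0.0007.

Emit:
pendant(increments=[{"pos": [0, 0, 0.0007]}, {"pos": [0, 0, 0.0007]}, {"pos": [0, 0, 0.0007]}, {"pos": [0, 0, 0.0007]}, {"pos": [0, 0, 0.0007]}, {"pos": [0, 0, 0.0007]}], aperture=0.088)

```text
t: 10.8
position: [0.5015, 0.1053, 0.0521]
ee_rot: [-0.211, 3.135, 0.0]
force: [-0.5, -0.2, 0.4]
width: 0.0878
grip_force: 0.0
```

Emit:
pendant(increments=[{"pos": [0, 0, -0.0133]}, {"pos": [0, 0, -0.04]}, {"pos": [0, 0, -0.08]}, {"pos": [0, 0, -0.1333]}, {"pos": [0, 0, -0.1867]}, {"pos": [0, 0, -0.2267]}, {"pos": [0, 0, -0.24]}, {"pos": [0, 0, -0.24]}, {"pos": [0, 0, -0.24]}])

```text
t: 11.92
position: [0.5011, 0.1052, 0.2306]
ee_rot: [0.21, -3.132, 0.0]
force: [-0.3, -0.6, 0.0]
width: 0.0879
grip_force: 0.0
```

Run:
```python
from h import *
m=manip.camera_model('wrist');p,D=manip.capture('wrist');cv2.imwrite('pics/w2.png',p[...,::-1]);np.savez('wrist2.npz',p=p,D=D)
go((.5018,.1046,.235))
```

```text
t 11.97 pos [0.501  0.1052 0.2304] yang 1.705 tilt [-0.003 -0.    -1.   ] q [ 0.14 -0.14  1.45 -0.    1.84 -1.56]
(0.5018, 0.1046, 0.235) -> [-0.0007 -0.0007 -0.0046]
```

View pics/w2.png

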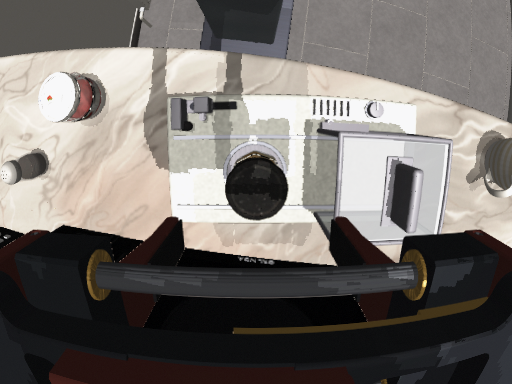

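The jar stands in the nest: lid centre at (257,186), ring visible round it, and the path to the fin at (405,195) is clear. I'll check the lid position and move above the fin with a narrow opening.

Run:
```python
from h import *
m=manip.camera_model('wrist');print(wray(m,257,186,.11).round(4))
z=np.load('wrist2.npz')
# honey lid top by static view
p,D=manip.capture('side');P=cloud(manip.camera_model('side'),D)
q=(D>0)&(abs(P[...,2]-.11)<.006)&(np.hypot(P[...,0]-.502,P[...,1]-.105)<.045);print(q.sum(),P[q].mean(0) if q.any() else 0)
go((.4827,.247,.23),(.4827,.247,.134),frm=(.5018,.1052,.2325))
```

```text
[0.4978 0.1056 0.11  ]
236 [0.50062826 0.12350401 0.10840378]
t 12.03 pos [0.5018 0.1052 0.2325] yang 1.705 tilt [-0.003 -0.    -1.   ] q [ 0.14 -0.14  1.45  0.    1.84 -1.56]
(0.4827, 0.247, 0.23) -> [-1.000e-04  1.431e-01  2.500e-03]
(0.4827, 0.247, 0.134) -> [-0.0003  0.1431  0.0985]
```

Converted, 0.143 m is 0.1907, 0.14 m is 0.1867.

Emit:
pendant(increments=[{"pos": [0, 0.02, 0]}, {"pos": [0, 0.0533, 0]}, {"pos": [0, 0.0933, 0]}, {"pos": [0, 0.1333, 0]}, {"pos": [0, 0.1667, 0]}, {"pos": [0, 0.1867, 0]}, {"pos": [0, 0.1907, 0]}, {"pos": [0, 0.1907, 0]}, {"pos": [0, 0.1907, 0]}], aperture=0.05)

```text
t: 13.15
position: [0.4826, 0.2463, 0.2322]
ee_rot: [-0.209, 3.135, -0.0]
force: [-0.1, -1.1, 0.5]
width: 0.05
grip_force: 0.0
```

Run:
```python
from h import *
go((.4827,.247,.134))
m=manip.camera_model('wrist');p,D=manip.capture('wrist');cv2.imwrite('pics/w3.png',p[...,::-1])
```

```text
t 13.15 pos [0.4826 0.2463 0.2322] yang 1.704 tilt [ 0. -0. -1.] q [ 0.41 -0.06  1.37 -0.    1.84 -1.29]
(0.4827, 0.247, 0.134) -> [-0.0002  0.0007  0.0982]
```

View pics/w3.png

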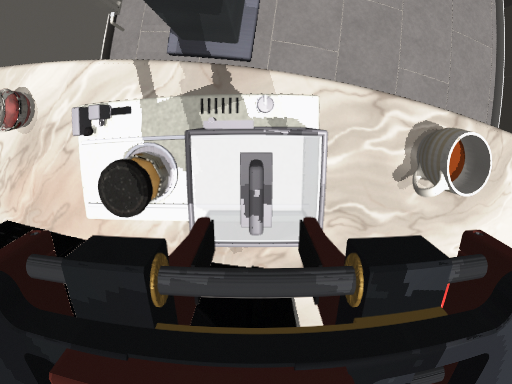

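The fin sits at column 256, midway between the fingers (about 212 and 302), and the jar stands in the ring at (125,187). I'll descend to straddle.

Converted, 0.097 m is 0.1293, 0.093 m is 0.124.

Emit:
pendant(increments=[{"pos": [0, 0, 0.0267]}, {"pos": [0, 0, 0.06]}, {"pos": [0, 0, 0.0933]}, {"pos": [0, 0, 0.1133]}, {"pos": [0, 0, 0.124]}, {"pos": [0, 0, 0.1293]}, {"pos": [0, 0, 0.1293]}, {"pos": [0, 0, 0.1293]}], aperture=0.04)

```text
t: 14.2
position: [0.4827, 0.2471, 0.136]
ee_rot: [-0.211, 3.133, 0.001]
force: [0.1, 0.7, 0.1]
width: 0.04
grip_force: 0.0
```

Emit:
pendant(increments=[{"pos": [0, -0.0053, 0]}, {"pos": [0, -0.0107, 0]}, {"pos": [0, -0.0147, 0]}, {"pos": [0, -0.0187, 0]}, {"pos": [0, -0.024, 0]}, {"pos": [0, -0.032, 0]}, {"pos": [0, -0.04, 0]}, {"pos": [0, -0.048, 0]}])

```text
t: 15.2
position: [0.4872, 0.211, 0.1351]
ee_rot: [0.211, -3.134, -0.0]
force: [-0.6, 1.9, -0.2]
width: 0.0399
grip_force: 1.1
```

Converted, -0.07 m is -0.0933, -0.045 m is -0.06.

Emit:
pendant(increments=[{"pos": [0, -0.0067, 0]}, {"pos": [0, -0.0133, 0]}, {"pos": [0, -0.02, 0]}, {"pos": [0, -0.0267, 0]}, {"pos": [0, -0.0333, 0]}, {"pos": [0, -0.04, 0]}, {"pos": [0, -0.0467, 0]}, {"pos": [0, -0.0533, 0]}, {"pos": [0, -0.06, 0]}, {"pos": [0, -0.0667, 0]}, {"pos": [0, -0.072, 0]}, {"pos": [0, -0.0773, 0]}, {"pos": [0, -0.0827, 0]}, {"pos": [0, -0.088, 0]}, {"pos": [0, -0.092, 0]}, {"pos": [0, -0.0933, 0]}])

```text
t: 17.2
position: [0.4966, 0.1417, 0.1351]
ee_rot: [0.21, -3.135, 0.0]
force: [-1.8, 1.7, -0.2]
width: 0.0401
grip_force: 1.0
```

Run:
```python
from h import *
m=manip.camera_model('wrist');p,D=manip.capture('wrist');cv2.imwrite('pics/w4.png',p[...,::-1]);go()
```

```text
t 17.25 pos [0.4967 0.1416 0.1351] yang 1.705 tilt [ 0. -0. -1.] q [ 0.21 -0.13  1.61 -0.    1.67 -1.49]
```

View pics/w4.png

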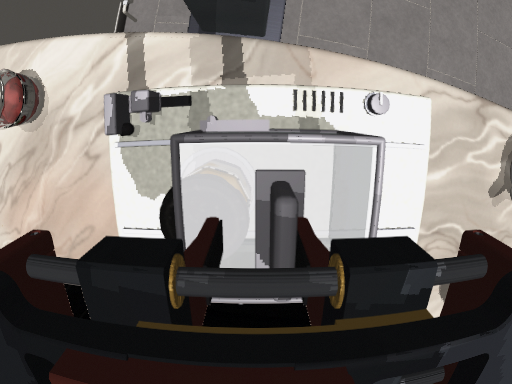

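The guard is going cleanly over the jar: its leading bar is at (205,125), and the keeper with its roller is at (115-160,100), still some 40 mm ahead. I'll go on more slowly.

Converted, -0.022 m is -0.0293, -0.02 m is -0.0267.

Emit:
pendant(increments=[{"pos": [0, -0.004, 0]}, {"pos": [0, -0.008, 0]}, {"pos": [0, -0.012, 0]}, {"pos": [0, -0.016, 0]}, {"pos": [0, -0.02, 0]}, {"pos": [0, -0.024, 0]}, {"pos": [0, -0.0267, 0]}, {"pos": [0, -0.0293, 0]}])

```text
t: 18.25
position: [0.4995, 0.12, 0.1351]
ee_rot: [-0.211, 3.135, 0.0]
force: [-0.9, 2.0, -0.6]
width: 0.0396
grip_force: 1.0
```

Emit:
pendant(increments=[{"pos": [0, -0.002, 0]}, {"pos": [0, -0.004, 0]}, {"pos": [0, -0.006, 0]}, {"pos": [0, -0.008, 0]}])

```text
t: 18.75
position: [0.5003, 0.1141, 0.1351]
ee_rot: [0.211, -3.134, -0.0]
force: [-1.1, 1.8, -1.2]
width: 0.04
grip_force: 1.0
```

Converted, -0.0045 m is -0.006, -0.003 m is -0.004.

Emit:
pendant(increments=[{"pos": [0, -0.002, 0]}, {"pos": [0, -0.004, 0]}, {"pos": [0, -0.006, 0]}], only="pos|force")

```text
position: [0.5009, 0.1096, 0.1351]
force: [-0.4, 1.9, -1.5]
grip_force: 1.0
```

Converted, -0.0045 m is -0.006, -0.003 m is -0.004.

Emit:
pendant(increments=[{"pos": [0, -0.002, 0]}, {"pos": [0, -0.004, 0]}, {"pos": [0, -0.006, 0]}], only="pos|force")

```text
position: [0.5015, 0.1051, 0.1351]
force: [-1.1, 3.1, -1.1]
grip_force: 1.0
```

Converted, -0.0036 m is -0.0048, -0.0024 m is -0.0032.

Emit:
pendant(increments=[{"pos": [0, -0.0016, 0]}, {"pos": [0, -0.0032, 0]}, {"pos": [0, -0.0048, 0]}], only="pos|force")

```text
position: [0.502, 0.1016, 0.1351]
force: [-0.3, 1.8, -1.0]
grip_force: 1.0
```

Converted, -0.0024 m is -0.0032, -0.0012 m is -0.0016.

Emit:
pendant(increments=[{"pos": [0, -0.0016, 0]}, {"pos": [0, -0.0032, 0]}], only="pos|force")

```text
position: [0.5023, 0.0992, 0.1351]
force: [-0.6, 2.3, -1.0]
grip_force: 1.0
```

Converted, -0.0036 m is -0.0048, -0.0024 m is -0.0032.

Emit:
pendant(increments=[{"pos": [0, -0.0016, 0]}, {"pos": [0, -0.0032, 0]}, {"pos": [0, -0.0048, 0]}], only="pos|force")

```text
position: [0.5028, 0.0956, 0.1351]
force: [-1.5, 1.4, -1.3]
grip_force: 1.0
```

Converted, -0.0036 m is -0.0048, -0.0024 m is -0.0032.

Emit:
pendant(increments=[{"pos": [0, -0.0016, 0]}, {"pos": [0, -0.0032, 0]}, {"pos": [0, -0.0048, 0]}], only="pos|force")

```text
position: [0.5032, 0.0921, 0.1351]
force: [-0.9, 2.2, -0.7]
grip_force: 1.0
```

Converted, -0.0036 m is -0.0048, -0.0024 m is -0.0032.

Emit:
pendant(increments=[{"pos": [0, -0.0016, 0]}, {"pos": [0, -0.0032, 0]}, {"pos": [0, -0.0048, 0]}], only="pos|force")

```text
position: [0.5037, 0.0885, 0.1351]
force: [-1.4, 1.7, -0.7]
grip_force: 1.0
```

Converted, -0.0036 m is -0.0048, -0.0024 m is -0.0032.

Emit:
pendant(increments=[{"pos": [0, -0.0016, 0]}, {"pos": [0, -0.0032, 0]}, {"pos": [0, -0.0048, 0]}], only="pos|force")

```text
position: [0.5042, 0.0856, 0.1351]
force: [-0.9, 6.3, -1.0]
grip_force: 3.3
```

Converted, -0.0024 m is -0.0032, -0.0012 m is -0.0016.

Emit:
pendant(increments=[{"pos": [0, -0.0016, 0]}, {"pos": [0, -0.0032, 0]}], only="pos|force")

```text
position: [0.5043, 0.0847, 0.135]
force: [-2.0, 10.8, -1.3]
grip_force: 5.3
```

Converted, -0.0024 m is -0.0032, -0.0012 m is -0.0016.

Emit:
pendant(increments=[{"pos": [0, -0.0016, 0]}, {"pos": [0, -0.0032, 0]}], only="pos|force")

```text
position: [0.5047, 0.0825, 0.1351]
force: [-0.8, 10.3, -1.0]
grip_force: 4.8
```

Converted, -0.001 m is -0.0013.

Emit:
pendant(increments=[{"pos": [0, -0.0013, 0]}], only="pos|force")

```text
position: [0.5049, 0.081, 0.1351]
force: [-1.7, 6.8, -1.6]
grip_force: 3.5
```

Converted, -0.001 m is -0.0013.

Emit:
pendant(increments=[{"pos": [0, -0.0013, 0]}], only="pos|force")

```text
position: [0.5051, 0.0791, 0.1351]
force: [-1.4, 2.4, -1.9]
grip_force: 1.5
```

Emit:
pendant(increments=[{}, {}], only="pos|force")

```text
position: [0.5055, 0.0777, 0.1355]
force: [0.7, -0.4, -0.6]
grip_force: 0.0
```

The contact force went to zero as the guard snapped ahead: that was the click. I'll back off and lift clear.

Converted, -0.13 m is -0.1733, -0.1 m is -0.1333.

Emit:
pendant(increments=[{"pos": [0, 0.004, 0]}, {"pos": [0, 0.0093, 0]}, {"pos": [0, 0.0147, 0]}, {"pos": [0, 0.0187, 0]}, {"pos": [0, 0.0187, 0]}, {"pos": [0, 0.0187, -0.0133]}, {"pos": [0, 0.0187, -0.04]}, {"pos": [0, 0.0187, -0.08]}, {"pos": [0, 0.0187, -0.1333]}, {"pos": [0, 0.0187, -0.1733]}, {"pos": [0, 0.0187, -0.1733]}, {"pos": [0, 0.0187, -0.1733]}])

```text
t: 24.12
position: [0.5032, 0.0921, 0.2649]
ee_rot: [0.21, -3.134, -0.0]
force: [-0.5, 0.4, 0.2]
width: 0.04
grip_force: 0.0
```

Run:
```python
from h import *
go();m=manip.camera_model('wrist');p,D=manip.capture('wrist');cv2.imwrite('pics/w5.png',p[...,::-1])
```

```text
t 24.12 pos [0.5032 0.0921 0.2649] yang 1.705 tilt [-0.  0. -1.] q [ 0.11 -0.13  1.38  0.    1.9  -1.59]
```

View pics/w5.png

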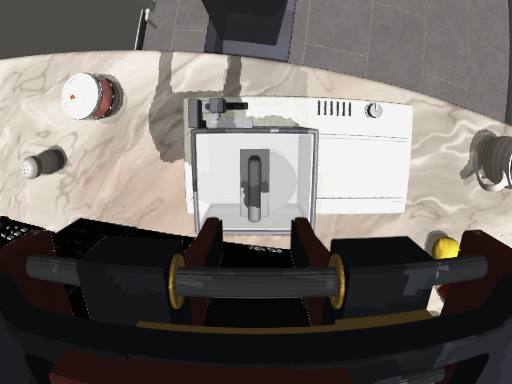

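The guard covers the jar and its front edge is against the keeper at (195,115). The fin is at (254,190), and the jam jar and pepper shaker are still standing. I'll measure the fin's rest position and the bystanders.

Converted, 0.2 m is 0.2667, 0.19 m is 0.2533.

Emit:
pendant(increments=[{"pos": [0, 0.0533, 0]}, {"pos": [0, 0.1067, 0]}, {"pos": [0, 0.16, 0]}, {"pos": [0, 0.2133, 0]}, {"pos": [0, 0.2533, -0.0267]}, {"pos": [0, 0.2667, -0.0267]}, {"pos": [0, 0.2667, -0.0267]}], only="pos")

```text
position: [0.4763, 0.2902, 0.2836]
```

Run:
```python
from h import *
for n in ('top','side'):
    m=manip.camera_model(n);p,D=manip.capture(n);P=cloud(m,D);X,Y,Z=P[...,0],P[...,1],P[...,2]
    q=(D>0)&(Z>.14)&(Z<.175)&(abs(X-.504)<.045)&(abs(Y-.09)<.04)
    if q.sum()>20: print(n,q.sum(),cv2.minAreaRect((P[q][:,:2]*1000).astype(np.float32)))
    for k,c,h in (("jam",(.425,-.147),.084),("pepper",(.53,-.24),.088)):
        q=(D>0)&(abs(Z-h)<.008)&(np.hypot(X-c[0],Y-c[1])<.05);print(k,q.sum(),P[q].mean(0).round(4))
```

```text
top 218 ((502.7928466796875, 90.87293243408203), (59.639320373535156, 12.048341751098633), 7.292547225952148)
jam 719 [ 0.4244 -0.147   0.0848]
pepper 154 [ 0.529  -0.2402  0.0863]
jam 365 [ 0.4257 -0.147   0.0829]
pepper 77 [ 0.5302 -0.2384  0.0853]
```

The fin rests at y = 0.091. Shut was predicted at about 0.091, and a pushed-back guard would sit at 0.100 or more, so it is latched. The bystanders have not moved.

```bash
python3 -c "
from station import manip
print(manip.finish_job())"
```

```text
the job is handed in; nothing more can be done
None
```

The honey jar stands upright in the nest, the guard clicked shut over it and stayed latched after the robot let go, the jam jar and pepper shaker did not move, and the job was handed in at about 25 s with no verdict reported.

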